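Open the tape machine's water tank

TASK

Open the water tank for refilling: squeeze in the two side tabs of its safety cap together and, keeping them in, turn the cap anticlockwise until you feel it come up against its stop, then lift it straight off the neck and set it down gently, right way up, flat inside the steel tray. Squeeze no harder than needed (a tab cracks at about 30 N), do not wrench the cap against its stop or against the neck, and leave the carton, the tape roll and the flask where they stand.

Things in the scene. Friction and masses are not known exactly. Their poses are not given: they have to be found in the camera images.
- tank: White plastic water tank fixed to the bench, 130 (x) x 110 (y) x 90 mm high, origin at the centre of its underside, z up. A neck stands in the middle of its flat top; around it stand four small ribs, 10 mm high, 25 to 31 mm from the neck's axis. Each tab lug lies between two of them and passes inside them only when its tab is squeezed in.
- neck (a point): Centre of the neck's rim, 127 mm above the bench, on the cap's turning axis; axes are the tank's. The neck is hollow, 34 mm outside, 25 mm bore, 37 mm high. A bayonet under the cap, clocked differently on every tank and out of sight, holds it down: the cap turns anticlockwise (from above) to a slightly springy stop somewhere from 49 to 81 degrees, and lifts straight off only in the last 6 degrees before it.
- cap_center (a point): Centre of the grey cap: 21 mm above its lower edge, 21 mm below its flat top. 50 mm diameter, 80 g; 1 mm of sideways play on the neck. z up; tabs at +y and -y. At the start its lower edge is 91 mm above the bench, its yaw the tank's. 64 mm across the tab faces at rest, 53 mm fully in. Grip face on, about 34 mm above the lower edge, fingertips no lower than 12 mm above it (ribs).
- tab_a: Tab on the cap's +y side: this point is on the middle of its outer face, 30 mm above the cap's lower edge. The tab is 20 mm wide and 27 mm high (14 to 41 mm above that edge); a lug under it hangs down to the edge. It springs: 3 N to start, 8.5 N at its end stop 5.5 mm in. From 4.5 mm in on, its lug passes inside the ribs; past them (40 degrees) it may spring out again.
- tab_b: Like tab_a, on the -y side. Both must be in at the same time, so the grip must be centred between them to a millimetre or two; off centre, one tab bottoms first and pushes the cap sideways on the neck, felt as a force along the closing line. The stop at the end of the turn is felt as a moment against the turn, rising by 0.06 N m a degree or so: 0.2 N m is enough, 0.4 too much.
- tray_floor (a point): Centre of the inner floor, 4 mm above the bench, of a square steel tray fixed to the bench: 170 x 170 mm outside, 162 mm inside, rim 12 mm above the bench; axes along its sides.
- carton_mid (a point): Centre of a loose small carton, 120 x 75 x 60 mm; bystander.
- tape_roll_mid (a point): Centre of a loose roll of paper tape standing on its end, 90 mm diameter, 50 mm high; bystander.
- flask_mid (a point): Half-way up a loose clear bottle, 48 mm diameter, 100 mm high; bystander.
Not all that is in view belongs to the job. Of the things like the tank, leave any that is brown; of the rest the smaller one is meant. Of the things shaped like the part that bears cap_center, the grey one is meant.

How it is judged:
By the outcome, as a careful person would: the job done as asked, in the order asked, and still so for the second after the job is handed in, with the robot touching nothing.
It also fails if it takes over 64 s, if anything falls off the work surface, if the arm or the gripper's body presses on something with over 40 N, if the wrist force passes 120 N, or if a joint passes its speed limit or range.

ROBOT

A 6-joint arm with a two-finger parallel gripper is mounted at the origin on the work surface. World frame = base frame: x ahead of the robot, y to its left, z up, the work surface at z = 0. Lengths are in mm, angles in rad, forces in N, time in s.
With the tool pointing down it reaches from about 350 to 975 mm from the base axis. Payload 7.1 kg.
Tool frame: the origin (TCP) lies at the very end of the fingers, on their centre line; the grasp point (between the pads) lies 19 mm behind it; y points along the fingers, x is the direction in which the jaws open and shut, and the axes are right-handed (so a half turn about y gives the same grasp; the last joint's range is limited). The gripper opens to 88 mm and grips with 3 to 60 N. Pads are 20 mm wide; open, the fingers measure 115 mm over their backs; the gripper's body (75 mm by 178 mm) begins 61 mm behind the grasp point.
Start: joints at [1.119, 0.423, 1.63, -0, 1.089, -0.019], TCP at [262.101, 567.369, 222.675] pointing down, gripper open.
Joint ranges: [-3, 3], [-0.9, 2.11], [0.09, 2.58], [-1.31, 4.45], [0.11, 2.69], [-2.54, 2.54]. Speed limits (rad/s): [2.39, 2.39, 3.01, 3.14, 3.14, 3.14].

INTERFACE

Orientations are given as a rotation vector (axis times angle).
In Python, from workcell import ctrl gives the robot as it stands. The module is installed in compiled form; this text tells all that it offers.
- The arm moves only by the tool jog_arm, never from a script. Its argument "steps" is a list of rows, each an object with "turn": the turn, a rotation vector about the world's x, y, z scaled (see below), a list of three; "dp": the shift along the world's x, y, z scaled (see below), a list of three; "claw": the opening, from 0 (shut) to 1 (fully open). In form: [{"turn": [wx, wy, wz], "dp": [x, y, z], "claw": claw}, ...]. A call has 1 to 12 rows; each row is the pose to reach, as a shift and turn from the pose measured when the call began, turning the shorter way round; what a row does not reach only later rows make up. The controller multiplies each number of a shift by 80 mm and each number of a turn by pi rad. A row lasts 1/12 s, in which the tool goes at most 41.7 mm and 7.16 degrees, less where a joint would pass 70% of its speed; a pose out of reach is approached as far as the arm can. A call with a number of a shift or a turn outside -1 to 1 is refused whole. A call with a gripper value outside its range is refused whole. The fingers move at their own pace and stop on an object; the grip force is fixed at half the most. Time passes only in rows, so rows that repeat a pose let the fingers close. It gives the time, the measured TCP pose, the force and the opening at its end, in the units of the state.
- ctrl.get_obs(): the state, without advancing time (a new reading comes with each control period).
- ctrl.get_image(name): name is "scene" or "top" or "wrist"; returns a dict with "img" (400x640x3 uint8, red, green, blue), "range_z" (400x640 float32, mm along the optical axis (not along the pixel's ray), 0 where there is no reading), "fovy" (degrees; the focal length in pixels is half the picture's height over the tangent of half this angle, whatever the lens; pixels are square), "cx", "cy" (the principal point, pixels), "camera_from_world" (4x4, takes a point from world to camera coordinates); the wrist camera has in their place "hand_eye" (4x4, takes a point from camera to tool coordinates, whose origin is the TCP and whose axes are the tool frame's). Camera axes: x right, y down, z forward; pixel columns grow to the right and rows downward; lengths in mm; the calibration is good to about 2 mm. A picture is of the moment at which its call begins: read the wrist's pose just before it.
- ctrl.close_job(): hands the job in, once; it reports no verdict.
The state is a dict: "t": time; "qpos": joint angles; "qvel": joint speeds; "joint_torque": joint torques, N m; "ee_pos": TCP position; "orientation": TCP orientation; "ft_force": force on the tool from outside, world axes, zero at the start; "moment": the same for the moment, N m; "width": finger opening in mm.
Only numpy, scipy, OpenCV 4.12 (cv2) and the standard library are available. Lean on these libraries where they do the work, as an engineer would, in place of code of your own. Each camera call takes 0.05 s, during which the arm holds its last target.

## Working session

There is one attempt and no reset: what is moved stays moved. The work goes in short steps, Python scripts to look and compute and a tool call to move; the robot and the scene stay as the last step left them, time stands still between calls to the robot, and variables do not carry over. Pictures are saved under pics/ and viewed, and the job is handed in when it is done.

Besides the shell and the picture viewer there is one more tool, called after ">>>" by a JSON object that holds its "op" and its "data", one argument or row to a line. jog_arm: Moves the arm, as the interface text tells. Its arguments: {"type":"object","properties":{"steps":{"type":"array","items":{"type":"object","properties":{"turn":{"type":"array","items":{"type":"number"}},"dp":{"type":"array","items":{"type":"number"}},"claw":{"type":"number"}}}}},"required":["steps"]}

```bash
mkdir -p pics; python3 - <<'E'
from workcell import ctrl
import cv2,numpy as np
o=ctrl.get_obs();print(o)
for n in ["scene","top","wrist"]:
    d=ctrl.get_image(n)
    cv2.imwrite(f"pics/{n}0.png",d["img"][:,:,::-1]);np.savez(f"{n}0.npz",**d)
    print(n,d["fovy"],d["cx"],d["cy"],d.get("camera_from_world",d.get("hand_eye")))
E
```

```text
{'t': 0.0, 'qpos': array([ 1.11896853e+00,  4.23821914e-01,  1.63069885e+00, -9.79859969e-06,
        1.08864111e+00, -1.90277498e-02]), 'qvel': array([ 0.00178695,  0.00020124, -0.00176695,  0.00035952,  0.00070798,
       -0.0012162 ]), 'joint_torque': array([-1.28301454e-03, -5.44629908e+01, -2.73660386e+01,  6.42757863e-02,
        2.26599042e-02, -1.32224495e-04]), 'ee_pos': array([261.87724424, 566.855916  , 221.91006208]), 'orientation': array([-1.3842544 , -0.88378315,  0.88597286]), 'ft_force': array([ 0.04702973, -0.08286897, -0.45451495]), 'moment': array([-0.02482628,  0.00116987,  0.01635479]), 'width': 87.64909103596086}
scene 50.52687330380228 318.2753062303468 194.02219815638327 [[-5.16018817e-01  8.56567203e-01  4.14815200e-03  2.71245327e+02]
 [ 4.76365749e-01  2.90993400e-01 -8.29697845e-01 -1.55924700e+02]
 [-7.11899047e-01 -4.26163663e-01 -5.58197348e-01  1.62734679e+03]
 [ 0.00000000e+00  0.00000000e+00  0.00000000e+00  1.00000000e+00]]
top 52.82354449987097 314.4439311129772 198.10105615086812 [[ 3.48172729e-03 -9.99978247e-01  5.60205073e-03 -3.01460385e+00]
 [-9.95805129e-01 -3.97930791e-03 -9.14128539e-02  5.58280844e+02]
 [ 9.14331577e-02 -5.26027622e-03 -9.95797322e-01  1.32134873e+03]
 [ 0.00000000e+00  0.00000000e+00  0.00000000e+00  1.00000000e+00]]
wrist 66.68110014171462 319.5053979970026 200.96376844047114 [[ 9.99999914e-01 -2.84333143e-04 -3.02784790e-04 -1.33541759e+00]
 [ 2.20260633e-04 -2.55026004e-01  9.66934170e-01 -1.63097209e+02]
 [-3.52149426e-04 -9.66934153e-01 -2.55025919e-01  6.90633682e+01]
 [ 0.00000000e+00  0.00000000e+00  0.00000000e+00  1.00000000e+00]]
```

View pics/scene0.png

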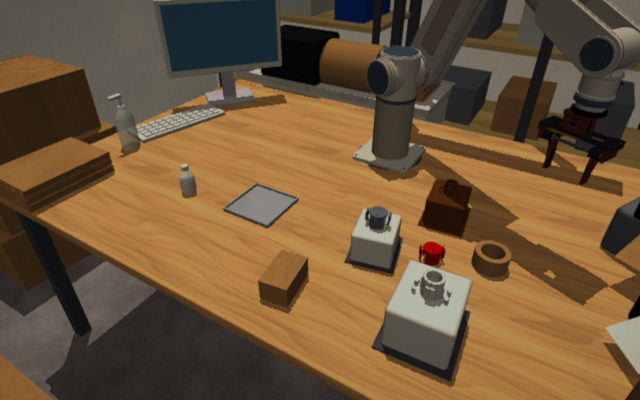

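View pics/top0.png

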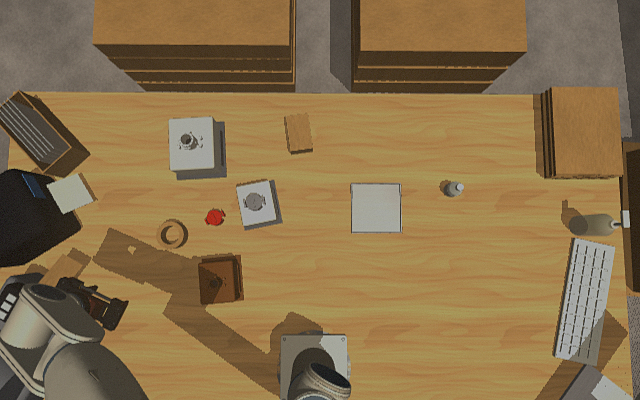

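View pics/wrist0.png

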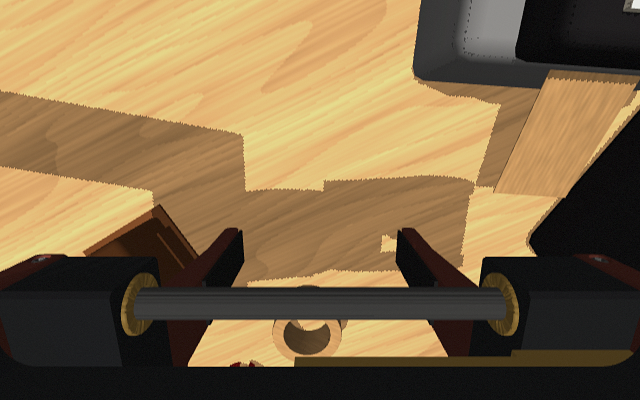

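The grey-capped small white tank is at about (256,202) in the top view. The tray is at (376,208), tape roll at (172,234), carton at (299,133) and flask at (453,188). The red cap, the brown tank and the big white tank are decoys.

```bash
cat > h.py <<'E'
import numpy as np,cv2
from scipy.spatial.transform import Rotation as R
def cloud(d,T=None):
    """world points HxWx3; T world_from_camera"""
    Z=d["range_z"].astype(float);h,w=Z.shape
    f=h/2/np.tan(np.radians(float(d["fovy"]))/2)
    u,v=np.meshgrid(np.arange(w),np.arange(h))
    P=np.stack([(u-d["cx"])/f*Z,(v-d["cy"])/f*Z,Z],-1)
    if T is None: T=np.linalg.inv(d["camera_from_world"])
    return P@T[:3,:3].T+T[:3,3], Z>0
def tool(o):
    T=np.eye(4);T[:3,:3]=R.from_rotvec(o["orientation"]).as_matrix();T[:3,3]=o["ee_pos"];return T
E
python3 - <<'E'
from h import *
for n in ["top","scene"]:
    d=dict(np.load(n+"0.npz"));W,ok=cloud(d);img=d["img"].astype(int)
    hsv=cv2.cvtColor(d["img"],cv2.COLOR_RGB2HSV)
    lowS=hsv[...,1]<60
    # table z check
    if n=="top": print("table z",np.median(W[280:330,400:500,2]))
    def box(m,name):
        p=W[m][:,:2].astype(np.float32); 
        (c,s,a)=cv2.minAreaRect(p);print(n,name,m.sum(),np.round(c,1),np.round(s,1),round(a,2),"z",np.median(W[m][:,2]).round(1))
    reg=(W[...,0]>400)&(W[...,0]<620)&(W[...,1]>50)&(W[...,1]<300)
    m=ok&lowS&(W[...,2]>82)&(W[...,2]<98)&reg; 
    k,l,st,_=cv2.connectedComponentsWithStats(m.astype(np.uint8)); i=1+np.argmax(st[1:,4]);box(l==i,"tanktop")
    m=ok&lowS&(W[...,2]>126)&(W[...,2]<140)&reg
    k,l,st,_=cv2.connectedComponentsWithStats(m.astype(np.uint8)); i=1+np.argmax(st[1:,4]);box(l==i,"captop");q=W[l==i][:,:2];print(q.mean(0),cv2.minEnclosingCircle(q.astype(np.float32)))
    reg=(W[...,0]>380)&(W[...,0]<650)&(W[...,1]>-300)&(W[...,1]<-20)
    m=ok&lowS&(abs(W[...,2]-6)<15)&reg
    k,l,st,_=cv2.connectedComponentsWithStats(m.astype(np.uint8)); i=1+np.argmax(st[1:,4]);box(l==i,"tray")
E
```

```text
table z -0.4681129002851776
top tanktop 1076 [536.4 186.1] [129.5 107.6] 12.07 z 90.3
top captop 228 [536.1 186. ] [47.8 62.1] 40.87 z 133.2
[536.19342874 186.12734788] ((537.2664184570312, 186.98902893066406), 32.5329475402832)
top tray 2512 [ 527.9 -209.1] [170.1 170.2] 0.25 z 4.3
scene tanktop 946 [536.1 186.6] [133.  109.8] 12.57 z 87.6
scene captop 204 [538.5 186.8] [47.6 58.6] 41.58 z 130.6
[539.5147487 187.8743082] ((539.2092895507812, 186.8009033203125), 32.34114074707031)
scene tray 1774 [ 528.  -208.4] [175.  174.2] 0.57 z 2.1
```

```bash
python3 - <<'E'
from h import *
from workcell import ctrl
o=ctrl.get_obs();T=tool(o);print(T.round(3))
print("toolx yaw",np.degrees(np.arctan2(T[1,0],T[0,0])))
d=dict(np.load("top0.npz"));W,ok=cloud(d)
for n,(u,v) in dict(flask=(453,188),carton=(299,133),tape=(160,234),big=(190,160),red=(215,217),brown=(220,275)).items(): 
    s=W[v-3:v+4,u-3:u+4].reshape(-1,3);print(n,np.median(s,0).round(0), s[:,2].max().round())
a=d["img"][160:250,210:310];s=dict(np.load("scene0.npz"))["img"][190:290,330:430]
cv2.imwrite("pics/crop.png",np.hstack([cv2.resize(a,(400,360),interpolation=cv2.INTER_CUBIC),cv2.resize(s,(360,360),interpolation=cv2.INTER_CUBIC)])[:,:,::-1])
E
```

```text
[[ 4.19000e-01 -0.00000e+00 -9.08000e-01  2.61939e+02]
 [ 9.08000e-01 -1.00000e-03  4.19000e-01  5.67013e+02]
 [-1.00000e-03 -1.00000e+00  0.00000e+00  2.22106e+02]
 [ 0.00000e+00  0.00000e+00  0.00000e+00  1.00000e+00]]
toolx yaw 65.20355168006847
flask [ 588. -448.   75.] 1367.0
carton [771.  51.  60.] 67.0
tape [437. 500.  48.] 55.0
big [668. 390. 117.] 123.0
red [493. 326.  43.] 50.0
brown [310. 293.  91.] 111.0
```

View pics/crop.png

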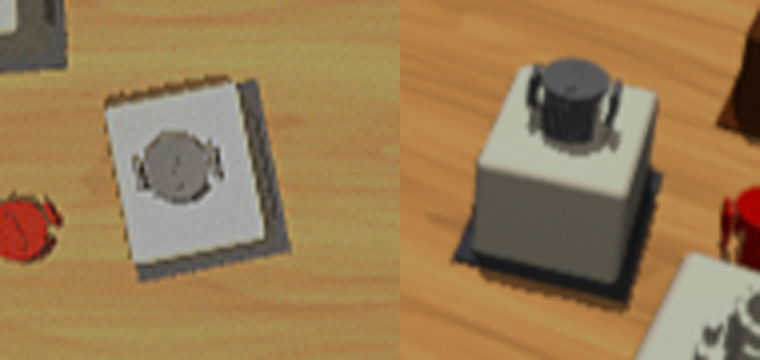

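Cap tabs lie roughly along world y, yaw about 102°, matching the tank. I'll approach with the tool x yaw at about −78°, which leaves joint 6 room for the anticlockwise turn.

>>> {"op": "jog_arm", "data": {
  "steps": [
    {"dp": [0.2,-0.3,0.05],"turn": [0,0,-0.035],"claw": 1},
    {"dp": [0.4,-0.55,0.05],"turn": [0,0,-0.07],"claw": 1},
    {"dp": [0.55,-0.75,0.05],"turn": [0,0,-0.105],"claw": 1},
    {"dp": [0.685,-0.95,0.05],"turn": [0,0,-0.14],"claw": 1},
    {"dp": [0.685,-0.95,0.05],"turn": [0,0,-0.159],"claw": 1},
    {"dp": [0.685,-0.95,0.05],"turn": [0,0,-0.159],"claw": 1}
  ]
}}

```text
t: 0.65
ee_pos: [317.3, 490.0, 226.0]
orientation: [-1.514, -0.496, 0.498]
ft_force: [-0.4, 0.2, -0.2]
width: 87.6
```

>>> {"op": "jog_arm", "data": {
  "steps": [
    {"dp": [0.3,-0.4,0],"turn": [0,0,-0.039],"claw": 1},
    {"dp": [0.685,-0.95,0],"turn": [0,0,-0.078],"claw": 1},
    {"dp": [0.685,-0.95,0],"turn": [0,0,-0.117],"claw": 1},
    {"dp": [0.685,-0.95,0],"turn": [0,0,-0.159],"claw": 1},
    {"dp": [0.685,-0.95,0],"turn": [0,0,-0.159],"claw": 1},
    {"dp": [0.685,-0.95,0],"turn": [0,0,-0.159],"claw": 1}
  ]
}}

```text
t: 1.15
ee_pos: [371.9, 414.4, 225.9]
orientation: [-1.568, -0.108, 0.111]
ft_force: [-0.1, 0.5, -0.1]
width: 87.9
```

>>> {"op": "jog_arm", "data": {
  "steps": [
    {"dp": [0.3,-0.4,0],"turn": [0,0,-0.039],"claw": 1},
    {"dp": [0.685,-0.95,0],"turn": [0,0,-0.078],"claw": 1},
    {"dp": [0.685,-0.95,0],"turn": [0,0,-0.117],"claw": 1},
    {"dp": [0.685,-0.95,0],"turn": [0,0,-0.159],"claw": 1},
    {"dp": [0.685,-0.95,0],"turn": [0,0,-0.159],"claw": 1},
    {"dp": [0.685,-0.95,0],"turn": [0,0,-0.159],"claw": 1}
  ]
}}

```text
t: 1.65
ee_pos: [426.5, 339.0, 225.8]
orientation: [-1.553, 0.278, -0.275]
ft_force: [-0.1, -0.2, 0.3]
width: 87.5
```

>>> {"op": "jog_arm", "data": {
  "steps": [
    {"dp": [0.3,-0.4,0],"turn": [0,0,-0.039],"claw": 1},
    {"dp": [0.685,-0.95,0],"turn": [0,0,-0.078],"claw": 1},
    {"dp": [0.685,-0.95,0],"turn": [0,0,-0.117],"claw": 1},
    {"dp": [0.685,-0.95,0],"turn": [0,0,-0.159],"claw": 1},
    {"dp": [0.685,-0.95,0],"turn": [0,0,-0.159],"claw": 1},
    {"dp": [0.685,-0.95,0],"turn": [0,0,-0.159],"claw": 1}
  ]
}}

```text
t: 2.15
ee_pos: [480.9, 263.7, 225.8]
orientation: [-1.468, 0.661, -0.658]
ft_force: [-0.5, -0.7, -0.2]
width: 87.4
```

>>> {"op": "jog_arm", "data": {
  "steps": [
    {"dp": [0.3,-0.4,0],"turn": [0,0,-0.039],"claw": 1},
    {"dp": [0.685,-0.95,0],"turn": [0,0,-0.078],"claw": 1},
    {"dp": [0.685,-0.95,0],"turn": [0,0,-0.117],"claw": 1},
    {"dp": [0.685,-0.95,0],"turn": [0,0,-0.159],"claw": 1},
    {"dp": [0.685,-0.95,0],"turn": [0,0,-0.159],"claw": 1},
    {"dp": [0.685,-0.95,0],"turn": [0,0,-0.159],"claw": 1}
  ]
}}

```text
t: 2.65
ee_pos: [535.3, 188.5, 225.7]
orientation: [-1.31, 1.035, -1.032]
ft_force: [0.1, -0.3, 0.1]
width: 88.0
```

```bash
cat > look.py <<'E'
from h import *
from workcell import ctrl
import sys
o=ctrl.get_obs();d=ctrl.get_image("wrist");T=tool(o)
n=sys.argv[1];cv2.imwrite(f"pics/{n}.png",d["img"][:,:,::-1]);np.savez(n+".npz",T=T,**d)
print("yaw",np.degrees(np.arctan2(T[1,0],T[0,0])).round(2),"pos",T[:3,3].round(2),"tooly",T[:3,1].round(4),"q",o["qpos"].round(3),"F",o["ft_force"].round(2),"M",o["moment"].round(3),"t",o["t"])
W,ok=cloud(d,T@d["hand_eye"])
np.save(n+"_W.npy",W)
E
python3 look.py w1
python3 - <<'E'
from h import *
W=np.load("w1_W.npy");print(W[200,::40].round(0))
E
```

```text
yaw -76.51 pos [535.33 188.54 225.66] tooly [-8.e-04  2.e-03 -1.e+00] q [0.316 0.336 1.756 0.003 1.05  1.651] F [ 0.15 -0.29  0.1 ] M [-0.027  0.203  0.006] t 2.65
[[ 406.  591.   -0.]
 [ 442.  497.   49.]
 [ 431.  487.    1.]
 [ 450.  426.   17.]
 [ 455.  385.   -0.]
 [ 482.  320.   42.]
 [ 480.  282.    0.]
 [ 518.  224.   91.]
 [ 538.  188.  135.]
 [ 537.  146.   90.]
 [ 529.   77.    1.]
 [ 542.   26.    2.]
 [ 554.  -25.    1.]
 [ 566.  -77.    1.]
 [ 579. -126.    3.]
 [ 591. -175.    5.]]
```

View pics/w1.png

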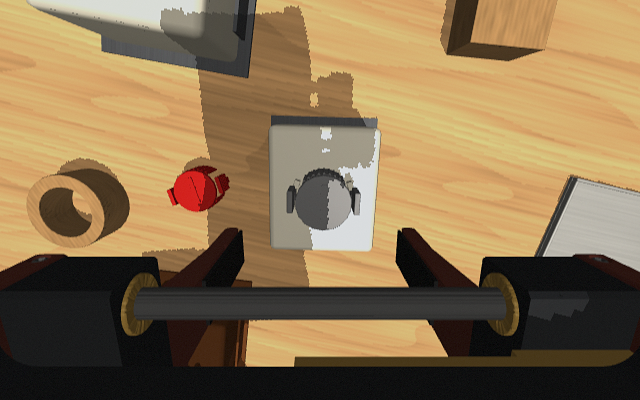

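The wrist view shows the grey cap at (324,203), between its tabs at (291,200) and (356,202). It sits between the fingers. Now I'll measure it.

```bash
python3 - <<'E'
from h import *
W=np.load("w1_W.npy");d=np.load("w1.npz");T=d["T"]
reg=(abs(W[...,0]-536)<90)&(abs(W[...,1]-186)<90)
m=reg&(W[...,2]>129.5)&(W[...,2]<140)
mu=m.astype(np.uint8)*255
k,l,st,c=cv2.connectedComponentsWithStats(mu);print(st,c)
for i in range(1,k):
    if st[i,4]<15: continue
    p=W[l==i];print(i,st[i,4],p[:,2].min(),p[:,2].max(),p[:,:2].mean(0),cv2.minAreaRect(p[:,:2].astype(np.float32)))
i=1+np.argmax(st[1:,4]);top=(W[l==i]);print("z med",np.median(top[:,2]),"circle",cv2.minEnclosingCircle(top[:,:2].astype(np.float32)))
# tank top
m=reg&(abs(W[...,2]-90)<4)
p=W[m];print("tank",cv2.minAreaRect(p[:,:2].astype(np.float32)),np.median(p[:,2]))
# tabs: relative frame with yaw 12
a=np.radians(12.3);
q=W[reg&(W[...,2]>112)&(W[...,2]<140)];r=(q[:,:2]-[536.5,187])
ex=np.array([np.cos(a),np.sin(a)]);ey=np.array([-np.sin(a),np.cos(a)])
X=r@ex;Y=r@ey
for s in(1,-1):
    k=(Y*s>26.5)&(abs(X)<14); print("tab",s,k.sum(),"X",X[k].min(),X[k].max(),"Y",np.percentile(Y[k],[1,5,50,95,99]).round(1),"z",np.percentile(q[k,2],[5,50,95]).round(1))
# row profile
v=200
for u in range(282,368,2): print(u,W[v,u].round(1),end=';')
E
python3 - <<'E'
import cv2
i=cv2.imread('pics/w1.png')[100:270,240:410];cv2.imwrite('pics/w1c.png',cv2.resize(i,(600,600),interpolation=cv2.INTER_CUBIC))
E
```

```text
[[     0      0    640    400 253272]
 [   295    174     57     56   2463]
 [   287    190      6     23    133]
 [   353    192      8     23    132]] [[319.46285416 199.47495183]
 [322.95736906 201.80105562]
 [289.4887218  201.06015038]
 [356.5        203.0530303 ]]
1 2463 129.80243194791694 136.9030942558143 [536.99642276 184.74892408] ((536.4170532226562, 184.5461883544922), (49.36903381347656, 49.04860305786133), 10.046469688415527)
2 133 129.77495053979771 134.2529313277884 [530.61845548 213.18576172] ((530.1849975585938, 213.1471405029297), (19.762598037719727, 4.519828796386719), 12.0662202835083)
3 132 129.8542982708654 134.67153206653794 [542.49570284 155.96377184] ((542.3167114257812, 155.7620086669922), (19.7595272064209, 5.035759925842285), 12.147343635559082)
z med 133.9301744387973 circle ((536.1993408203125, 184.44125366210938), 24.97108268737793)
tank ((536.6873168945312, 184.60601806640625), (128.49168395996094, 109.31684112548828), 11.774884223937988) 90.7353047407255
tab 1 82 X -10.471820000551002 9.322383502463849 Y [26.6 27.2 28.1 29.1 29.3] z [118.  132.6 133.
[... 442 characters left out ...]
.7];310 [536.  196.1 133.5];312 [536.5 194.4 133.8];314 [537.5 192.8 136.2];316 [537.1 191.  133.2];318 [537.9 189.4 134.7];320 [538.3 187.7 134.8];322 [538.6 186.  134.1];324 [539.  184.3 134.5];326 [539.1 182.5 133.1];328 [539.7 180.9 133.8];330 [540.1 179.2 133.6];332 [540.4 177.5 133.4];334 [541.1 175.9 134.6];336 [541.3 174.1 133.6];338 [541.6 172.4 133.4];340 [542.1 170.8 133.7];342 [542.7 169.2 134.4];344 [543.  167.5 134.2];346 [543.2 165.6 133. ];348 [543.5 163.9 132.6];350 [544.2 162.4 134. ];352 [540.7 157.9 116.9];354 [544.6 158.7 132.1];356 [544.9 157.  132. ];358 [545.6 155.5 133.1];360 [536.6 145.6  90.3];362 [537.1 143.6  90.3];364 [537.8 141.9  91.5];366 [538.1 139.7  90.6];
```

View pics/w1c.png

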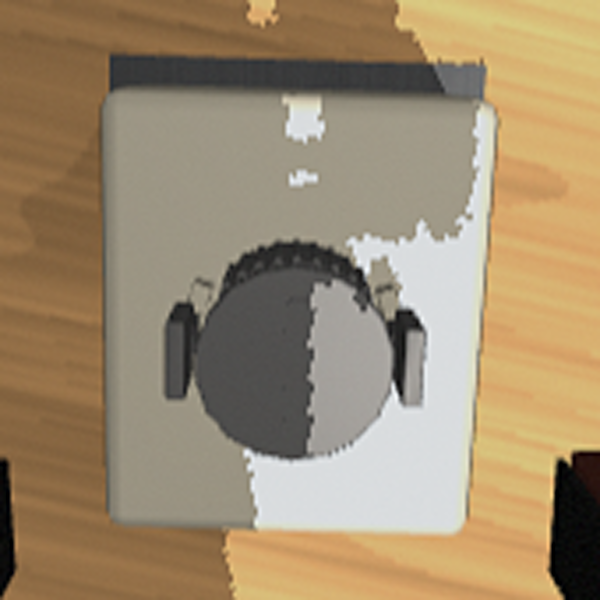

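```bash
python3 - <<'E'
from h import *
W=np.load("w1_W.npy");d=np.load("w1.npz");T=d["T"];L=(W-T[:3,3])@T[:3,:3]
for v in range(228,256,4):
    r=L[v]; k=np.where((abs(r[:,2])<25)&(r[:,1]>-60)&(r[:,1]<6))[0]
    l=k[k<320];rr=k[k>320]
    print(v,l.max() if len(l) else None,rr.min() if len(rr) else None,[r[x].round(1).tolist() for x in ((l.max() if len(l) else 0),(rr.min() if len(rr) else 0))])
g=d["img"].mean(2).astype(int)
for v in (236,242,248): print(v,g[v,232:252],g[v,390:412])
E
```

```text
228 237 402 [[-44.7, -3.3, 10.9], [46.9, -4.0, 11.1]]
232 242 397 [[-42.6, -1.2, 7.8], [45.1, -1.0, 7.7]]
236 242 397 [[-42.6, -1.8, 5.6], [45.1, -1.6, 5.5]]
240 242 397 [[-42.6, -2.5, 3.5], [44.7, -3.4, 3.8]]
244 242 397 [[-42.5, -3.4, 1.4], [44.8, -3.6, 1.4]]
248 243 396 [[-43.0, -0.1, -2.4], [45.3, -0.5, -2.3]]
252 243 396 [[-42.7, -1.9, -4.1], [45.2, -1.3, -4.5]]
236 [ 21  23  23  17   9  11   8   9   8   3  27 110 106 105 105 106 106 106
 105 107] [170 169 167 167 165 166 175  43   4   9   8   7  13  17  11  22  22  27
  24  25  24  25]
242 [ 12  10  10  14   8  13  11  10   8   8   4 103 113 111 113 114 114 112
 112 113] [160 161 161 165 171 176 138   0   5   8   6  13  10   8   8   7  12  13
  11  19  19  23]
248 [  8   7   7  12  11   9  12   9  11   7   6  58 111 108 106 108 106 105
 105 104] [171 170 169 170 170 176  67   3   9  13   8  11   7   9   4  11  11   9
  10  13  12   9]
```

>>> {"op": "jog_arm", "data": {
  "steps": [
    {"dp": [0.01,-0.034,0],"turn": [0,0,-0.008],"claw": 1},
    {"dp": [0.01,-0.034,-0.25],"turn": [0,0,-0.008],"claw": 1},
    {"dp": [0.01,-0.034,-0.5],"turn": [0,0,-0.008],"claw": 1},
    {"dp": [0.01,-0.034,-0.75],"turn": [0,0,-0.008],"claw": 1},
    {"dp": [0.01,-0.034,-0.9],"turn": [0,0,-0.008],"claw": 1},
    {"dp": [0.01,-0.034,-0.9],"turn": [0,0,-0.008],"claw": 1},
    {"dp": [0.01,-0.034,-0.9],"turn": [0,0,-0.008],"claw": 1}
  ]
}}

```text
t: 3.28
ee_pos: [535.7, 186.2, 153.5]
orientation: [-1.302, 1.054, -1.049]
ft_force: [0.2, 0.8, 0.7]
width: 88.2
```

```bash
python3 look.py w2
```

```text
yaw -77.85 pos [535.68 186.24 153.47] tooly [-0.0019  0.0017 -1.    ] q [0.312 0.43  1.809 0.003 0.904 1.669] F [0.24 0.76 0.65] M [0.004 0.157 0.014] t 3.2833
```

View pics/w2.png

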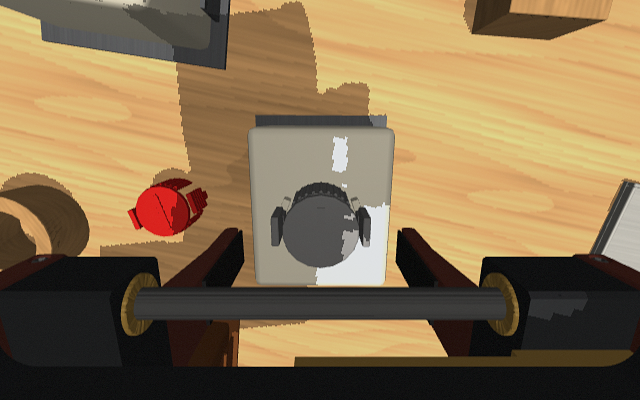

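The cap is at (322,231), midway between the fingers. I'll check it in the tool frame against the finger midline.

```bash
python3 - <<'E'
from h import *
W=np.load("w2_W.npy");d=np.load("w2.npz");T=d["T"];L=(W-T[:3,3])@T[:3,:3]
reg=(abs(W[...,0]-536)<40)&(abs(W[...,1]-186)<40)&(abs(L[...,0])<38)
m=reg&(W[...,2]>129.5)&(W[...,2]<140)
k,l,st,c=cv2.connectedComponentsWithStats(m.astype(np.uint8))
for i in range(1,k):
    if st[i,4]<30: continue
    p=L[l==i][:,[0,2]].astype(np.float32);print(st[i],cv2.minAreaRect(p),cv2.minEnclosingCircle(p),np.median(W[l==i][:,2]))
for v in (236,244,252):
    r=L[v]; k=np.where((abs(r[:,2])<25)&(r[:,1]>-60)&(r[:,1]<6))[0]
    a,b=k[k<300].max(),k[k>340].min();print(r[a].round(1),r[b].round(1))
E
```

```text
[ 282  193   77   75 4440] ((1.8113279342651367, 0.3016815185546875), (49.37065887451172, 48.96945571899414), 68.49185180664062) ((1.8701221942901611, -0.08344127237796783), 25.042194366455078) 133.91130442172425
[271 215   9  31 243] ((-27.709985733032227, 0.23619937896728516), (20.027599334716797, 5.149302959442139), 89.78578186035156) ((-27.037321090698242, 0.2223609834909439), 10.071338653564453) 132.62710534298614
[362 216   9  31 248] ((31.243927001953125, -0.12352275848388672), (5.203505992889404, 20.30229949951172), 0.18908490240573883) ((30.83393096923828, -0.12487554550170898), 10.17235279083252) 132.6867841074587
[-43.   -0.3   5.1] [45.  -1.7  5.5]
[-42.7  -2.8   1.2] [45.1 -2.6  1. ]
[-42.6  -2.   -4. ] [45.1 -1.8 -4.2]
```

>>> {"op": "jog_arm", "data": {
  "steps": [
    {"dp": [0,-0.008,-0.15],"turn": [0,0,0],"claw": 1},
    {"dp": [0,-0.008,-0.3],"turn": [0,0,0],"claw": 1},
    {"dp": [0,-0.008,-0.45],"turn": [0,0,0],"claw": 1},
    {"dp": [0,-0.008,-0.587],"turn": [0,0,0],"claw": 1},
    {"dp": [0,-0.008,-0.587],"turn": [0,0,0],"claw": 0.9},
    {"dp": [0,-0.008,-0.587],"turn": [0,0,0],"claw": 0.8},
    {"dp": [0,-0.008,-0.587],"turn": [0,0,0],"claw": 0.77},
    {"dp": [0,-0.008,-0.587],"turn": [0,0,0],"claw": 0.77},
    {"dp": [0,-0.008,-0.587],"turn": [0,0,0],"claw": 0.77}
  ]
}}

```text
t: 4.08
ee_pos: [536.8, 185.9, 107.8]
orientation: [-1.299, 1.052, -1.051]
ft_force: [0.1, 0.2, -0.1]
width: 67.9
```

```bash
cat > st.py <<'E'
from h import *
from workcell import ctrl
o=ctrl.get_obs();T=tool(o);f=o["ft_force"]
print("yaw",np.degrees(np.arctan2(T[1,0],T[0,0])).round(2),"pos",T[:3,3].round(2),"q6",o["qpos"][5].round(3),"F",f.round(2),"F_tool x,y,z",(f@T[:3,:3]).round(2),"M",o["moment"].round(3),"w",o["width"].round(2),"t",o["t"])
E
python3 st.py
```

```text
Traceback (most recent call last):
  File "st.py", line 4, in <module>
    print("yaw",np.degrees(np.arctan2(T[1,0],T[0,0])).round(2),"pos",T[:3,3].round(2),"q6",o["qpos"][5].round(3),"F",f.round(2),"F_tool x,y,z",(f@T[:3,:3]).round(2),"M",o["moment"].round(3),"w",o["width"].round(2),"t",o["t"])
                                                                                                                                                                                                  ^^^^^^^^^^^^^^^^
AttributeError: 'float' object has no attribute 'round'
```

>>> {"op": "jog_arm", "data": {
  "steps": [
    {"dp": [0,0,0],"turn": [0,0,0],"claw": 0.74},
    {"dp": [0,0,0],"turn": [0,0,0],"claw": 0.72},
    {"dp": [0,0,0],"turn": [0,0,0],"claw": 0.71},
    {"dp": [0,0,0],"turn": [0,0,0],"claw": 0.7},
    {"dp": [0,0,0],"turn": [0,0,0],"claw": 0.7},
    {"dp": [0,0,0],"turn": [0,0,0],"claw": 0.7}
  ]
}}

```text
t: 4.58
ee_pos: [537.2, 186.0, 108.3]
orientation: [-1.298, 1.052, -1.051]
ft_force: [-0.5, 0.3, 5.4]
width: 61.5
```

```bash
sed -i 's/o\["width"\].round(2)/round(float(o["width"]),2)/' st.py; python3 st.py;python3 st.py
```

```text
yaw -77.88 pos [537.17 185.97 108.35] q6 1.668 F [-0.48  0.26  5.38] F_tool x,y,z [-0.37 -5.38 -0.4 ] M [-0.042  0.245 -0.   ] w 61.53 t 4.5833
yaw -77.88 pos [537.17 185.97 108.35] q6 1.668 F [-0.48  0.26  5.38] F_tool x,y,z [-0.37 -5.38 -0.4 ] M [-0.042  0.245 -0.   ] w 61.53 t 4.5833
```

>>> {"op": "jog_arm", "data": {
  "steps": [
    {"dp": [0,0,0],"turn": [0,0,0],"claw": 0.7},
    {"dp": [0,0,0],"turn": [0,0,0],"claw": 0.7}
  ]
}}

```text
t: 4.75
ee_pos: [537.2, 186.0, 108.4]
orientation: [-1.299, 1.052, -1.051]
ft_force: [-0.5, -0.2, 2.8]
width: 61.5
```

```bash
python3 look.py w3; python3 st.py
```

```text
yaw -77.87 pos [537.17 185.97 108.38] tooly [ 0.0017  0.0028 -1.    ] q [0.311 0.497 1.831 0.003 0.811 1.668] F [-0.51 -0.24  2.77] M [-0.041  0.192  0.037] t 4.75
yaw -77.87 pos [537.13 185.95 108.35] q6 1.668 F [-0.53  0.25  3.04] F_tool x,y,z [-0.36 -3.04 -0.46] M [0.004 0.171 0.04 ] w 61.14 t 4.8
```

View pics/w3.png

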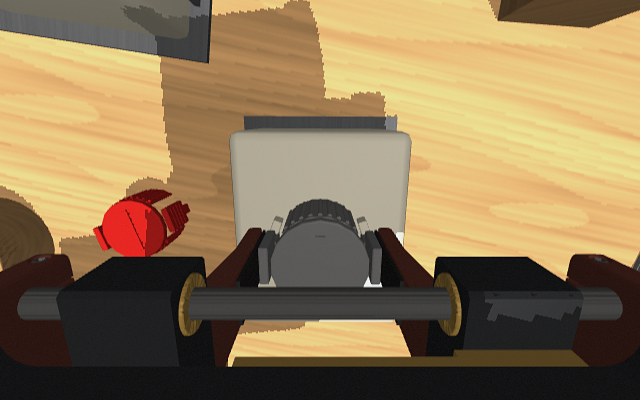

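```bash
python3 - <<'E'
from h import *
for n in("w1","w2","w3"):
    W=np.load(n+"_W.npy");d=np.load(n+".npz");T=d["T"];L=(W-T[:3,3])@T[:3,:3]
    m=(abs(W[...,0]-536)<40)&(abs(W[...,1]-186)<40)&(abs(L[...,0]-1.5)<24)&(abs(W[...,2]-134)<4)
    p=W[m];A=np.c_[p[:,:2]-p[:,:2].mean(0),np.ones(len(p))];print(n,m.sum(),p.mean(0).round(2),np.linalg.lstsq(A,p[:,2],rcond=None)[0].round(4),"toolz ext",np.percentile(L[m][:,2],[0.5,99.5]).round(1), "toolx ext",np.percentile(L[m][:,0],[0.5,99.5]).round(1))
    k=(abs(W[...,2]-90)<4)&(abs(W[...,0]-536)<60)&(abs(W[...,1]-186)<60);print("tank z",np.median(W[k][:,2]), W[k][:,0].max())
    mm=np.where(m.any(1))[0];print(mm.min(),mm.max())
E
```

```text
w1 2390 [536.83 185.43 133.93] [-4.60000e-03 -1.30000e-03  1.33926e+02] toolz ext [-23.4  23.8] toolx ext [-19.4  25.1]
tank z 90.78925903370384 595.9802828271338
174 229
w2 4409 [537.06 184.9  133.93] [-5.000000e-03 -4.300000e-03  1.339257e+02] toolz ext [-23.3  24. ] toolx ext [-21.6  24.8]
tank z 90.79546854524366 595.9953791712414
193 267
w3 5728 [541.82 185.61 133.95] [-1.300000e-02 -4.200000e-03  1.339458e+02] toolz ext [-12.1  22.9] toolx ext [-22.   24.7]
tank z 90.8795714411958 595.9977949102029
217 286
```

Force along the closing line is only −0.4 N, so the grip is centred. The tool has settled about 1.2 mm off in x and 2 mm high, so I'll open slightly, correct that and re-measure.

>>> {"op": "jog_arm", "data": {
  "steps": [
    {"dp": [0,0,0],"turn": [0,0,0],"claw": 0.78},
    {"dp": [0,0,0],"turn": [0,0,0],"claw": 0.78},
    {"dp": [-0.015,0,-0.025],"turn": [-0.0009,0.0005,0],"claw": 0.78},
    {"dp": [-0.015,0,-0.025],"turn": [-0.0009,0.0005,0],"claw": 0.78},
    {"dp": [-0.015,0,-0.025],"turn": [-0.0009,0.0005,0],"claw": 0.78},
    {"dp": [-0.015,0,-0.025],"turn": [-0.0009,0.0005,0],"claw": 0.78}
  ]
}}

```text
t: 5.3
ee_pos: [535.8, 186.0, 106.2]
orientation: [-1.302, 1.052, -1.052]
ft_force: [-0.4, 0.5, 0.6]
width: 68.2
```

```bash
python3 look.py w4; python3 st.py
```

```text
yaw -77.86 pos [535.8  185.97 106.15] tooly [-3.e-04 -2.e-04 -1.e+00] q [ 0.313  0.5    1.833 -0.     0.809  1.672] F [-0.39  0.47  0.61] M [-0.049  0.101  0.046] t 5.3
yaw -77.87 pos [535.89 185.98 106.24] q6 1.672 F [ 0.09 -0.47  0.19] F_tool x,y,z [ 0.48 -0.19 -0.01] M [ 0.031  0.153 -0.054] w 68.37 t 5.35
```

>>> {"op": "jog_arm", "data": {
  "steps": [
    {"dp": [0,0,0],"turn": [0,0,0],"claw": 0.73},
    {"dp": [0,0,0],"turn": [0,0,0],"claw": 0.71},
    {"dp": [0,0,0],"turn": [0,0,0],"claw": 0.69},
    {"dp": [0,0,0],"turn": [0,0,0],"claw": 0.67},
    {"dp": [0,0,0],"turn": [0,0,0],"claw": 0.65},
    {"dp": [0,0,0],"turn": [0,0,0],"claw": 0.65},
    {"dp": [0,0,0],"turn": [0,0,0],"claw": 0.65}
  ]
}}

```text
t: 5.93
ee_pos: [535.8, 185.9, 106.2]
orientation: [-1.302, 1.052, -1.052]
ft_force: [0.6, -0.4, -0.9]
width: 57.3
```

```bash
python3 st.py
```

```text
yaw -77.87 pos [535.83 185.95 106.2 ] q6 1.672 F [ 0.63 -0.36 -0.88] F_tool x,y,z [0.48 0.88 0.54] M [-0.027  0.128  0.036] w 57.31 t 5.9333
```

>>> {"op": "jog_arm", "data": {
  "steps": [
    {"dp": [0,0,0],"turn": [0,0,0],"claw": 0.64},
    {"dp": [0,0,0],"turn": [0,0,0],"claw": 0.63},
    {"dp": [0,0,0],"turn": [0,0,0],"claw": 0.62},
    {"dp": [0,0,0],"turn": [0,0,0],"claw": 0.612},
    {"dp": [0,0,0],"turn": [0,0,0],"claw": 0.612},
    {"dp": [0,0,0],"turn": [0,0,0],"claw": 0.612}
  ]
}}

```text
t: 6.43
ee_pos: [535.8, 186.0, 106.2]
orientation: [-1.302, 1.052, -1.052]
ft_force: [-0.5, 0.1, -0.6]
width: 53.9
```

```bash
python3 st.py
```

```text
yaw -77.87 pos [535.84 185.95 106.19] q6 1.672 F [-0.49  0.06 -0.56] F_tool x,y,z [-0.16  0.56 -0.47] M [ 0.007  0.182 -0.01 ] w 53.92 t 6.4333
```

>>> {"op": "jog_arm", "data": {
  "steps": [
    {"dp": [0,0,0],"turn": [0,0,0.01],"claw": 0.612},
    {"dp": [0,0,0],"turn": [0,0,0.02],"claw": 0.612},
    {"dp": [0,0,0],"turn": [0,0,0.03],"claw": 0.612},
    {"dp": [0,0,0],"turn": [0,0,0.04],"claw": 0.612},
    {"dp": [0,0,0],"turn": [0,0,0.05],"claw": 0.612},
    {"dp": [0,0,0],"turn": [0,0,0.05],"claw": 0.612}
  ]
}}

```text
t: 6.93
ee_pos: [535.8, 185.9, 106.2]
orientation: [-1.362, 0.933, -0.932]
ft_force: [0.4, -0.3, -0.4]
width: 53.8
```

```bash
python3 st.py
```

```text
yaw -68.8 pos [535.79 185.95 106.2 ] q6 1.514 F [ 0.43 -0.29 -0.38] F_tool x,y,z [0.42 0.38 0.29] M [-0.107  0.135  0.03 ] w 53.85 t 6.9333
```

>>> {"op": "jog_arm", "data": {
  "steps": [
    {"dp": [0,0,0],"turn": [0,0,0.015],"claw": 0.612},
    {"dp": [0,0,0],"turn": [0,0,0.03],"claw": 0.612},
    {"dp": [0,0,0],"turn": [0,0,0.045],"claw": 0.612},
    {"dp": [0,0,0],"turn": [0,0,0.06],"claw": 0.612},
    {"dp": [0,0,0],"turn": [0,0,0.075],"claw": 0.612},
    {"dp": [0,0,0],"turn": [0,0,0.09],"claw": 0.612},
    {"dp": [0,0,0],"turn": [0,0,0.1],"claw": 0.612},
    {"dp": [0,0,0],"turn": [0,0,0.1],"claw": 0.612}
  ]
}}

```text
t: 7.6
ee_pos: [535.8, 185.9, 106.2]
orientation: [-1.458, 0.692, -0.692]
ft_force: [0.1, 0.2, -0.7]
width: 53.9
```

```bash
python3 look.py w5; python3 st.py
```

```text
yaw -50.8 pos [535.8  185.93 106.2 ] tooly [-2.e-04 -2.e-04 -1.e+00] q [ 0.313  0.5    1.833 -0.     0.809  1.2  ] F [ 0.11  0.23 -0.69] M [-0.113  0.139 -0.012] t 7.6
yaw -50.89 pos [535.77 185.93 106.21] q6 1.201 F [0.39 0.27 0.36] F_tool x,y,z [ 0.04 -0.36  0.47] M [-0.083  0.122  0.036] w 54.06 t 7.65
```

View pics/w5.png

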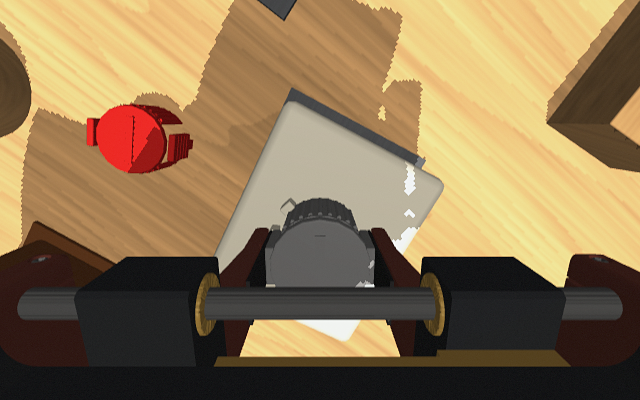

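The cap is following the gripper at 27° of turn: the mark on its top stays horizontal at (320,236). The tabs remain squeezed.

>>> {"op": "jog_arm", "data": {
  "steps": [
    {"dp": [0,0,0],"turn": [0,0,0.015],"claw": 0.612},
    {"dp": [0,0,0],"turn": [0,0,0.03],"claw": 0.612},
    {"dp": [0,0,0],"turn": [0,0,0.045],"claw": 0.612},
    {"dp": [0,0,0],"turn": [0,0,0.06],"claw": 0.612},
    {"dp": [0,0,0],"turn": [0,0,0.075],"claw": 0.612},
    {"dp": [0,0,0],"turn": [0,0,0.09],"claw": 0.612},
    {"dp": [0,0,0],"turn": [0,0,0.105],"claw": 0.612},
    {"dp": [0,0,0],"turn": [0,0,0.112],"claw": 0.612},
    {"dp": [0,0,0],"turn": [0,0,0.112],"claw": 0.612}
  ]
}}

```text
t: 8.4
ee_pos: [535.7, 185.9, 106.2]
orientation: [-1.53, 0.421, -0.421]
ft_force: [0.3, 0.3, -1.0]
width: 53.8
```

```bash
python3 st.py
```

```text
yaw -30.77 pos [535.75 185.94 106.18] q6 0.85 F [ 0.33  0.33 -1.  ] F_tool x,y,z [0.11 1.   0.45] M [-0.095  0.071 -0.026] w 53.83 t 8.4
```

```bash
cat > mz.py <<'E'
from h import *
from workcell import ctrl
M=[];F=[]
for i in range(4):
    o=ctrl.get_obs();T=tool(o);M.append(o["moment"]);F.append(o["ft_force"]@T[:3,:3])
    if i<3: ctrl.get_image("wrist")
y=np.degrees(np.arctan2(T[1,0],T[0,0]))
print("turned",(y+77.87).round(2),"Mz",np.array(M)[:,2].round(3),"mean",np.mean(M,0).round(3),"Ftool",np.mean(F,0).round(2),"pos",T[:3,3].round(2),"w",round(float(o["width"]),2),"t",round(o["t"],2))
E
python3 mz.py
```

```text
turned 47.05 Mz [-0.026  0.031 -0.003  0.005] mean [-0.056  0.08   0.002] Ftool [0.28 0.55 0.11] pos [535.75 185.93 106.19] w 54.03 t 8.55
```

>>> {"op": "jog_arm", "data": {
  "steps": [
    {"dp": [0,0,0],"turn": [0,0,0.006],"claw": 0.612},
    {"dp": [0,0,0],"turn": [0,0,0.012],"claw": 0.612},
    {"dp": [0,0,0],"turn": [0,0,0.017],"claw": 0.612},
    {"dp": [0,0,0],"turn": [0,0,0.017],"claw": 0.612}
  ]
}}

```text
t: 8.88
ee_pos: [535.8, 185.9, 106.2]
orientation: [-1.538, 0.379, -0.379]
ft_force: [-0.8, 0.8, -0.2]
width: 53.6
```

```bash
python3 mz.py
```

```text
turned 50.1 Mz [-0.051 -0.008  0.065 -0.053] mean [-0.055  0.074 -0.012] Ftool [ 0.01  0.45 -0.09] pos [535.77 185.95 106.17] w 53.95 t 9.03
```

>>> {"op": "jog_arm", "data": {
  "steps": [
    {"dp": [0,0,0],"turn": [0,0,0.005],"claw": 0.612},
    {"dp": [0,0,0],"turn": [0,0,0.01],"claw": 0.612},
    {"dp": [0,0,0],"turn": [0,0,0.014],"claw": 0.612},
    {"dp": [0,0,0],"turn": [0,0,0.014],"claw": 0.612}
  ]
}}

```text
t: 9.37
ee_pos: [535.8, 186.0, 106.2]
orientation: [-1.543, 0.345, -0.345]
ft_force: [0.1, -0.3, -0.5]
width: 53.8
```

```bash
python3 mz.py
```

```text
turned 52.62 Mz [ 0.045 -0.064 -0.003 -0.039] mean [-0.065  0.107 -0.015] Ftool [-0.33  0.7   0.21] pos [535.8  185.98 106.21] w 54.19 t 9.52
```

>>> {"op": "jog_arm", "data": {
  "steps": [
    {"dp": [0,0,0],"turn": [0,0,0.005],"claw": 0.612},
    {"dp": [0,0,0],"turn": [0,0,0.01],"claw": 0.612},
    {"dp": [0,0,0],"turn": [0,0,0.014],"claw": 0.612},
    {"dp": [0,0,0],"turn": [0,0,0.014],"claw": 0.612}
  ]
}}

```text
t: 9.85
ee_pos: [535.8, 186.0, 106.2]
orientation: [-1.549, 0.31, -0.31]
ft_force: [-0.2, -0.0, -0.7]
width: 53.5
```

```bash
python3 mz.py
```

```text
turned 55.13 Mz [-0.008  0.036  0.011  0.014] mean [-0.059  0.081  0.013] Ftool [-0.21  0.42  0.09] pos [535.81 185.99 106.22] w 53.78 t 10.0
```

>>> {"op": "jog_arm", "data": {
  "steps": [
    {"dp": [0,0,0],"turn": [0,0,0.005],"claw": 0.612},
    {"dp": [0,0,0],"turn": [0,0,0.01],"claw": 0.612},
    {"dp": [0,0,0],"turn": [0,0,0.014],"claw": 0.612},
    {"dp": [0,0,0],"turn": [0,0,0.014],"claw": 0.612}
  ]
}}

```text
t: 10.33
ee_pos: [535.8, 186.0, 106.2]
orientation: [-1.553, 0.276, -0.276]
ft_force: [-0.0, -0.4, -1.1]
width: 53.5
```

```bash
python3 mz.py
```

```text
turned 57.65 Mz [-0.027 -0.009 -0.059 -0.021] mean [-0.1    0.096 -0.029] Ftool [0.08 0.49 0.12] pos [535.79 186.01 106.21] w 54.06 t 10.48
```

>>> {"op": "jog_arm", "data": {
  "steps": [
    {"dp": [0,0,0],"turn": [0,0,0.005],"claw": 0.612},
    {"dp": [0,0,0],"turn": [0,0,0.01],"claw": 0.612},
    {"dp": [0,0,0],"turn": [0,0,0.014],"claw": 0.612},
    {"dp": [0,0,0],"turn": [0,0,0.014],"claw": 0.612}
  ]
}}

```text
t: 10.82
ee_pos: [535.8, 186.0, 106.2]
orientation: [-1.558, 0.242, -0.242]
ft_force: [0.0, -0.1, 0.3]
width: 53.9
```

```bash
python3 mz.py
```

```text
turned 60.16 Mz [-0.016 -0.014 -0.008 -0.015] mean [-0.045  0.101 -0.013] Ftool [ 0.07  0.32 -0.11] pos [535.82 185.99 106.21] w 53.79 t 10.97
```

>>> {"op": "jog_arm", "data": {
  "steps": [
    {"dp": [0,0,0],"turn": [0,0,0.005],"claw": 0.612},
    {"dp": [0,0,0],"turn": [0,0,0.01],"claw": 0.612},
    {"dp": [0,0,0],"turn": [0,0,0.014],"claw": 0.612},
    {"dp": [0,0,0],"turn": [0,0,0.014],"claw": 0.612}
  ]
}}

```text
t: 11.3
ee_pos: [535.8, 186.0, 106.2]
orientation: [-1.561, 0.207, -0.207]
ft_force: [0.1, -0.8, -1.5]
width: 54.0
```

```bash
python3 mz.py
```

```text
turned 62.67 Mz [ 0.055  0.013 -0.003  0.007] mean [-0.068  0.098  0.018] Ftool [ 0.07  0.81 -0.18] pos [535.83 186.   106.21] w 54.41 t 11.45
```

>>> {"op": "jog_arm", "data": {
  "steps": [
    {"dp": [0,0,0],"turn": [0,0,0.005],"claw": 0.612},
    {"dp": [0,0,0],"turn": [0,0,0.01],"claw": 0.612},
    {"dp": [0,0,0],"turn": [0,0,0.014],"claw": 0.612},
    {"dp": [0,0,0],"turn": [0,0,0.014],"claw": 0.612}
  ]
}}

```text
t: 11.78
ee_pos: [535.8, 186.0, 106.2]
orientation: [-1.564, 0.173, -0.173]
ft_force: [-0.6, -0.1, -0.8]
width: 53.9
```

```bash
python3 mz.py
```

```text
turned 65.19 Mz [0.009 0.006 0.048 0.021] mean [-0.068  0.109  0.021] Ftool [-0.25  0.46  0.22] pos [535.82 186.01 106.22] w 54.01 t 11.93
```

>>> {"op": "jog_arm", "data": {
  "steps": [
    {"dp": [0,0,0],"turn": [0,0,0.005],"claw": 0.612},
    {"dp": [0,0,0],"turn": [0,0,0.01],"claw": 0.612},
    {"dp": [0,0,0],"turn": [0,0,0.014],"claw": 0.612},
    {"dp": [0,0,0],"turn": [0,0,0.014],"claw": 0.612}
  ]
}}

```text
t: 12.27
ee_pos: [535.8, 186.0, 106.2]
orientation: [-1.567, 0.138, -0.138]
ft_force: [0.0, 0.3, -0.0]
width: 54.0
```

```bash
python3 mz.py
```

```text
turned 67.7 Mz [ 0.004  0.05   0.049 -0.015] mean [-0.034  0.057  0.022] Ftool [-0.23  0.4   0.21] pos [535.83 186.03 106.21] w 53.59 t 12.42
```

>>> {"op": "jog_arm", "data": {
  "steps": [
    {"dp": [0,0,0],"turn": [0,0,0.005],"claw": 0.612},
    {"dp": [0,0,0],"turn": [0,0,0.01],"claw": 0.612},
    {"dp": [0,0,0],"turn": [0,0,0.014],"claw": 0.612},
    {"dp": [0,0,0],"turn": [0,0,0.014],"claw": 0.612}
  ]
}}

```text
t: 12.75
ee_pos: [535.8, 186.0, 106.2]
orientation: [-1.568, 0.104, -0.104]
ft_force: [0.2, -0.8, -0.5]
width: 53.9
```

```bash
python3 mz.py; python3 look.py w6 >/dev/null
```

```text
turned 70.22 Mz [-0.025  0.003 -0.039 -0.032] mean [-0.073  0.056 -0.023] Ftool [ 0.08  1.06 -0.13] pos [535.81 186.04 106.2 ] w 53.94 t 12.9
```

View pics/w6.png

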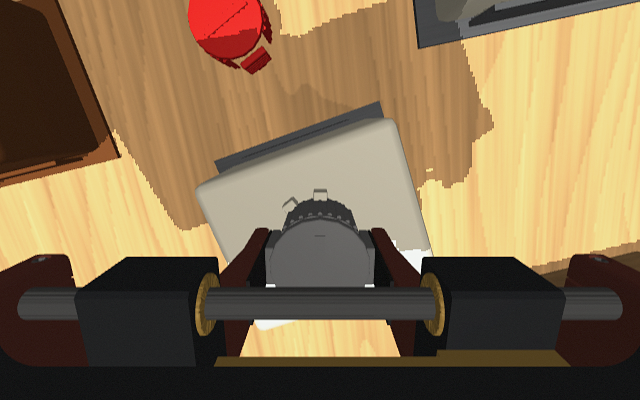

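The cap is still turning with the gripper at 70° (mark at (320,236)), and no stop felt yet.

>>> {"op": "jog_arm", "data": {
  "steps": [
    {"dp": [0,0,0],"turn": [0,0,0.005],"claw": 0.612},
    {"dp": [0,0,0],"turn": [0,0,0.01],"claw": 0.612},
    {"dp": [0,0,0],"turn": [0,0,0.014],"claw": 0.612},
    {"dp": [0,0,0],"turn": [0,0,0.014],"claw": 0.612}
  ]
}}

```text
t: 13.28
ee_pos: [535.9, 186.1, 106.2]
orientation: [-1.57, 0.069, -0.07]
ft_force: [-0.4, -0.1, -1.3]
width: 53.8
```

```bash
python3 mz.py
```

```text
turned 72.73 Mz [-0.027 -0.046 -0.051 -0.04 ] mean [-0.034  0.049 -0.041] Ftool [0.11 0.43 0.18] pos [535.87 186.04 106.22] w 53.79 t 13.43
```

>>> {"op": "jog_arm", "data": {
  "steps": [
    {"dp": [0,0,0],"turn": [0,0,0.005],"claw": 0.612},
    {"dp": [0,0,0],"turn": [0,0,0.01],"claw": 0.612},
    {"dp": [0,0,0],"turn": [0,0,0.011],"claw": 0.612},
    {"dp": [0,0,0],"turn": [0,0,0.011],"claw": 0.612}
  ]
}}

```text
t: 13.77
ee_pos: [535.8, 186.0, 106.2]
orientation: [-1.57, 0.043, -0.043]
ft_force: [-0.3, -0.4, -0.7]
width: 53.7
```

```bash
python3 mz.py
```

```text
turned 74.7 Mz [-0.126 -0.156 -0.17  -0.111] mean [-0.067  0.057 -0.141] Ftool [-0.66  0.63  0.03] pos [535.84 186.06 106.22] w 53.85 t 13.92
```

The stop is being felt: the moment is −0.14 N m. I'll add one small nudge to reach about 0.2.

>>> {"op": "jog_arm", "data": {
  "steps": [
    {"dp": [0,0,0],"turn": [0,0,0.003],"claw": 0.612},
    {"dp": [0,0,0],"turn": [0,0,0.005],"claw": 0.612},
    {"dp": [0,0,0],"turn": [0,0,0.005],"claw": 0.612}
  ]
}}

```text
t: 14.17
ee_pos: [535.8, 186.1, 106.2]
orientation: [-1.571, 0.031, -0.031]
ft_force: [0.7, -0.9, -1.1]
width: 53.8
```

```bash
python3 mz.py
```

```text
turned 75.6 Mz [-0.268 -0.218 -0.229 -0.183] mean [-0.047  0.038 -0.224] Ftool [ 0.28  0.42 -0.09] pos [535.83 186.06 106.2 ] w 53.73 t 14.32
```

Stop confirmed at 0.22 N m. I'll ease back about 3.2° to take the wrench off, which stays inside the 6° window, then begin lifting.

>>> {"op": "jog_arm", "data": {
  "steps": [
    {"dp": [0,0,0],"turn": [0,0,-0.009],"claw": 0.612},
    {"dp": [0,0,0],"turn": [0,0,-0.018],"claw": 0.612},
    {"dp": [0,0,0],"turn": [0,0,-0.018],"claw": 0.612},
    {"dp": [0,0,0.02],"turn": [0,0,-0.018],"claw": 0.612},
    {"dp": [0,0,0.04],"turn": [0,0,-0.018],"claw": 0.612},
    {"dp": [0,0,0.04],"turn": [0,0,-0.018],"claw": 0.612}
  ]
}}

```text
t: 14.82
ee_pos: [535.9, 186.1, 109.7]
orientation: [-1.57, 0.075, -0.075]
ft_force: [0.1, -0.1, -1.2]
width: 53.9
```

```bash
python3 mz.py
```

```text
turned 72.37 Mz [ 0.008 -0.003  0.028 -0.018] mean [-0.09   0.066  0.004] Ftool [0.1  0.92 0.02] pos [535.88 186.05 109.51] w 53.98 t 14.97
```

Lifting freely: the load is about 0.9 N, which is the cap's weight. Continuing straight up.

>>> {"op": "jog_arm", "data": {
  "steps": [
    {"dp": [0,0,0.08],"turn": [0,0,0],"claw": 0.612},
    {"dp": [0,0,0.16],"turn": [0,0,0],"claw": 0.612},
    {"dp": [0,0,0.24],"turn": [0,0,0],"claw": 0.612},
    {"dp": [0,0,0.34],"turn": [0,0,0],"claw": 0.612},
    {"dp": [0,0,0.44],"turn": [0,0,0],"claw": 0.612},
    {"dp": [0,0,0.54],"turn": [0,0,0],"claw": 0.612},
    {"dp": [0,0,0.66],"turn": [0,0,0],"claw": 0.612},
    {"dp": [0,0,0.8],"turn": [0,0,0],"claw": 0.612},
    {"dp": [0,0,0.95],"turn": [0,0,0],"claw": 0.612},
    {"dp": [0,0,0.95],"turn": [0,0,0],"claw": 0.612}
  ]
}}

```text
t: 15.8
ee_pos: [537.4, 186.6, 188.5]
orientation: [-1.568, 0.072, -0.079]
ft_force: [0.6, 0.5, -0.2]
width: 53.9
```

```bash
python3 mz.py;  python3 look.py w7; python3 - <<'E'
from workcell import ctrl
import cv2
cv2.imwrite("pics/s7.png",ctrl.get_image("scene")["img"][:,:,::-1])
E
```

```text
turned 72.37 Mz [-0.004 -0.019 -0.024  0.009] mean [-0.046  0.061 -0.01 ] Ftool [0.22 0.68 0.27] pos [535.81 186.   185.62] w 54.18 t 15.95
yaw -5.5 pos [535.81 186.   185.62] tooly [ 4.e-04 -1.e-04 -1.e+00] q [ 0.313  0.385  1.789 -0.     0.967  0.409] F [-0.06 -0.56 -0.32] M [-0.066  0.092  0.009] t 15.95
```

View pics/s7.png

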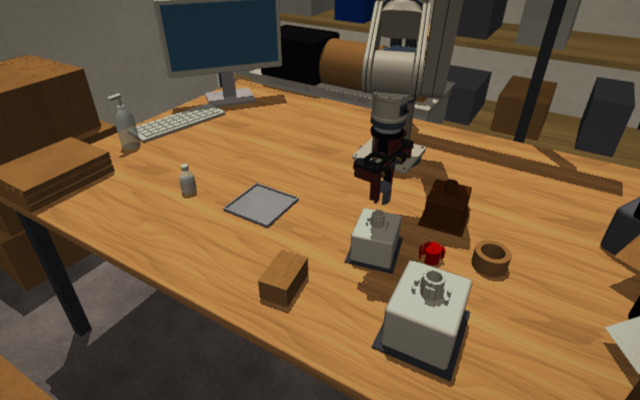

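View pics/w7.png

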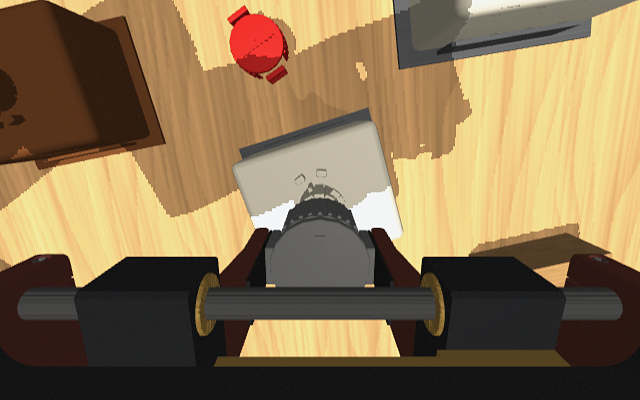

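The cap (mark at (320,236)) is in the gripper and the bare neck shows on the tank. Carrying it to the tray.

>>> {"op": "jog_arm", "data": {
  "steps": [
    {"dp": [0,-0.1,0],"turn": [0,0,0],"claw": 0.612},
    {"dp": [-0.01,-0.3,0],"turn": [0,0,0],"claw": 0.612},
    {"dp": [-0.01,-0.5,0],"turn": [0,0,0],"claw": 0.612},
    {"dp": [-0.02,-0.7,0],"turn": [0,0,0],"claw": 0.612},
    {"dp": [-0.02,-0.9,0],"turn": [0,0,0],"claw": 0.612},
    {"dp": [-0.02,-0.98,0],"turn": [0,0,0],"claw": 0.612}
  ]
}}

```text
t: 16.55
ee_pos: [533.2, 105.5, 184.3]
orientation: [-1.571, 0.078, -0.074]
ft_force: [0.4, -0.4, -1.1]
width: 53.8
```

>>> {"op": "jog_arm", "data": {
  "steps": [
    {"dp": [0,-0.2,0],"turn": [0,0,0],"claw": 0.612},
    {"dp": [-0.01,-0.4,0],"turn": [0,0,0],"claw": 0.612},
    {"dp": [-0.01,-0.6,0],"turn": [0,0,0],"claw": 0.612},
    {"dp": [-0.02,-0.8,0],"turn": [0,0,0],"claw": 0.612},
    {"dp": [-0.02,-0.98,0],"turn": [0,0,0],"claw": 0.612}
  ]
}}

```text
t: 16.97
ee_pos: [531.2, 26.2, 184.0]
orientation: [-1.571, 0.079, -0.074]
ft_force: [0.2, -0.5, -1.4]
width: 54.0
```

>>> {"op": "jog_arm", "data": {
  "steps": [
    {"dp": [0,-0.2,0],"turn": [0,0,0],"claw": 0.612},
    {"dp": [-0.01,-0.4,0],"turn": [0,0,0],"claw": 0.612},
    {"dp": [-0.01,-0.6,0],"turn": [0,0,0],"claw": 0.612},
    {"dp": [-0.02,-0.8,0],"turn": [0,0,0],"claw": 0.612},
    {"dp": [-0.02,-0.98,0],"turn": [0,0,0],"claw": 0.612}
  ]
}}

```text
t: 17.38
ee_pos: [529.2, -53.1, 183.6]
orientation: [-1.571, 0.079, -0.073]
ft_force: [0.5, 0.1, -0.6]
width: 54.2
```

>>> {"op": "jog_arm", "data": {
  "steps": [
    {"dp": [0,-0.2,0],"turn": [0,0,0],"claw": 0.612},
    {"dp": [-0.01,-0.4,0],"turn": [0,0,0],"claw": 0.612},
    {"dp": [-0.01,-0.6,0],"turn": [0,0,0],"claw": 0.612},
    {"dp": [-0.02,-0.8,0],"turn": [0,0,0],"claw": 0.612},
    {"dp": [-0.02,-0.98,0],"turn": [0,0,0],"claw": 0.612},
    {"dp": [-0.02,-0.98,0],"turn": [0,0,0],"claw": 0.612},
    {"dp": [-0.02,-0.98,0],"turn": [0,0,0],"claw": 0.612}
  ]
}}

```text
t: 17.97
ee_pos: [527.4, -131.9, 183.2]
orientation: [-1.57, 0.081, -0.074]
ft_force: [-0.1, 0.3, -1.0]
width: 53.9
```

```bash
python3 st.py
```

```text
yaw -5.67 pos [ 527.4  -131.91  183.25] q6 -0.166 F [-0.14  0.3  -1.04] F_tool x,y,z [-0.16  1.04  0.28] M [-0.08   0.062  0.019] w 53.91 t 17.9667
```

>>> {"op": "jog_arm", "data": {
  "steps": [
    {"dp": [0,-0.2,0],"turn": [0,0,0],"claw": 0.612},
    {"dp": [0,-0.4,0],"turn": [0,0,0],"claw": 0.612},
    {"dp": [0,-0.6,-0.05],"turn": [0,0,0],"claw": 0.612},
    {"dp": [0,-0.8,-0.15],"turn": [0,0,0],"claw": 0.612},
    {"dp": [0.01,-0.96,-0.3],"turn": [0,0,0],"claw": 0.612},
    {"dp": [0.01,-0.96,-0.45],"turn": [0,0,0],"claw": 0.612},
    {"dp": [0.01,-0.96,-0.65],"turn": [0,0,0],"claw": 0.612},
    {"dp": [0.01,-0.96,-0.85],"turn": [0,0,0],"claw": 0.612},
    {"dp": [0.01,-0.96,-1.0],"turn": [0,0,0],"claw": 0.612},
    {"dp": [0.01,-0.96,-1.0],"turn": [0,0,0],"claw": 0.612}
  ]
}}

```text
t: 18.8
ee_pos: [526.2, -207.1, 100.0]
orientation: [-1.568, 0.085, -0.07]
ft_force: [-1.4, -1.0, -0.6]
width: 53.8
```

```bash
python3 look.py w8;python3 st.py; python3 - <<'E'
from workcell import ctrl
import cv2
cv2.imwrite("pics/s8.png",ctrl.get_image("scene")["img"][:,:,::-1])
E
```

```text
yaw -5.64 pos [ 526.23 -207.08  100.04] tooly [-0.0095  0.0016 -1.    ] q [-0.395  0.511  1.833 -0.003  0.808 -0.294] F [-1.45 -0.98 -0.65] M [-0.027  0.083 -0.006] t 18.8
yaw -5.64 pos [ 527.04 -207.48  101.44] q6 -0.294 F [ 0.25  0.01 -0.96] F_tool x,y,z [0.25 0.96 0.03] M [-0.048  0.083  0.02 ] w 53.93 t 18.85
```

View pics/w8.png

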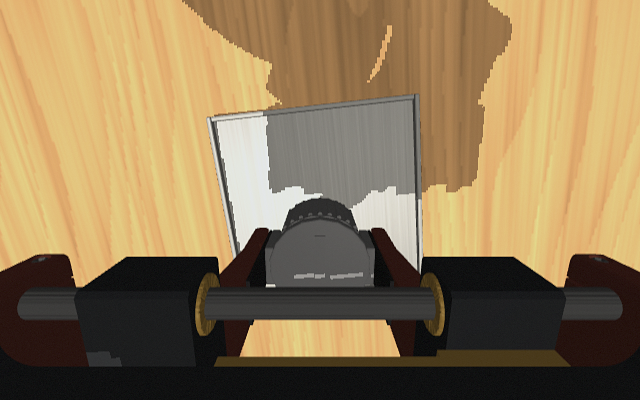

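View pics/s8.png

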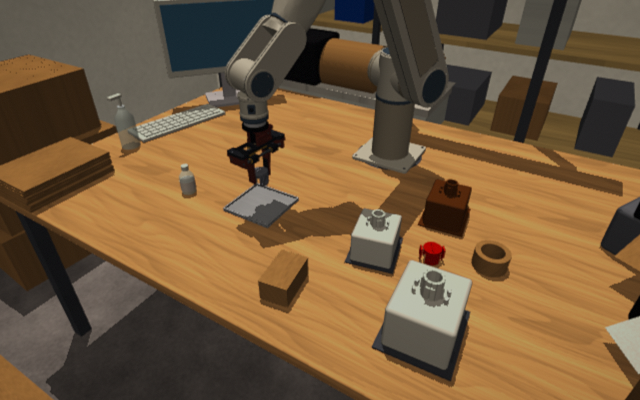

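>>> {"op": "jog_arm", "data": {
  "steps": [
    {"dp": [0,0,0],"turn": [0,0,0],"claw": 0.612},
    {"dp": [0,-0.02,-0.15],"turn": [0,0,0],"claw": 0.612},
    {"dp": [0,-0.02,-0.3],"turn": [0,0,0],"claw": 0.612},
    {"dp": [0,-0.02,-0.45],"turn": [0,0,0],"claw": 0.612},
    {"dp": [0,-0.02,-0.6],"turn": [0,0,0],"claw": 0.612},
    {"dp": [0,-0.02,-0.73],"turn": [0,0,0],"claw": 0.612},
    {"dp": [0,-0.02,-0.83],"turn": [0,0,0],"claw": 0.612},
    {"dp": [0,-0.02,-0.9],"turn": [0,0,0],"claw": 0.612},
    {"dp": [0,-0.02,-0.9],"turn": [0,0,0],"claw": 0.612},
    {"dp": [0,-0.02,-0.9],"turn": [0,0,0],"claw": 0.612},
    {"dp": [0,-0.02,-0.9],"turn": [0,0,0],"claw": 0.612}
  ]
}}

```text
t: 19.82
ee_pos: [528.2, -209.7, 30.8]
orientation: [-1.57, 0.082, -0.073]
ft_force: [-0.3, 0.4, -0.8]
width: 53.8
```

```bash
python3 look.py w9;python3 st.py
```

```text
yaw -5.64 pos [ 528.22 -209.69   30.84] tooly [-5.4e-03 -2.0e-04 -1.0e+00] q [-0.398  0.626  1.847 -0.004  0.674 -0.296] F [-0.33  0.45 -0.85] M [-0.077  0.07  -0.023] t 19.8167
yaw -5.64 pos [ 528.33 -209.76   31.06] q6 -0.296 F [ 0.32 -0.4  -1.16] F_tool x,y,z [ 0.37  1.16 -0.37] M [-0.017  0.059 -0.048] w 53.85 t 19.8667
```

>>> {"op": "jog_arm", "data": {
  "steps": [
    {"dp": [0,0,-0.02],"turn": [0,-0.0017,0],"claw": 0.612},
    {"dp": [0,0,-0.05],"turn": [0,-0.0017,0],"claw": 0.612},
    {"dp": [0,0,-0.08],"turn": [0,-0.0017,0],"claw": 0.612},
    {"dp": [0,0,-0.11],"turn": [0,-0.0017,0],"claw": 0.612},
    {"dp": [0,0,-0.119],"turn": [0,-0.0017,0],"claw": 0.612},
    {"dp": [0,0,-0.119],"turn": [0,-0.0017,0],"claw": 0.612},
    {"dp": [0,0,-0.119],"turn": [0,-0.0017,0],"claw": 0.612}
  ]
}}

```text
t: 20.45
ee_pos: [528.2, -209.7, 21.4]
orientation: [-1.57, 0.077, -0.077]
ft_force: [0.2, 0.1, -0.8]
width: 53.6
```

```bash
python3 look.py w10;python3 st.py
```

```text
yaw -5.64 pos [ 528.25 -209.71   21.41] tooly [ 1.e-04 -2.e-04 -1.e+00] q [-0.399  0.64   1.851 -0.     0.65  -0.3  ] F [ 0.19  0.13 -0.75] M [-0.055  0.021  0.024] t 20.45
yaw -5.64 pos [ 528.34 -209.73   21.49] q6 -0.3 F [-0.39  0.24 -0.77] F_tool x,y,z [-0.41  0.77  0.2 ] M [-0.08   0.071  0.029] w 53.89 t 20.5
```

Level now, with no contact yet. Lowering in small steps.

>>> {"op": "jog_arm", "data": {
  "steps": [
    {"dp": [0,0,-0.006],"turn": [0,0,0],"claw": 0.612},
    {"dp": [0,0,-0.012],"turn": [0,0,0],"claw": 0.612},
    {"dp": [0,0,-0.018],"turn": [0,0,0],"claw": 0.612},
    {"dp": [0,0,-0.018],"turn": [0,0,0],"claw": 0.612},
    {"dp": [0,0,-0.018],"turn": [0,0,0],"claw": 0.612}
  ]
}}

```text
t: 20.92
ee_pos: [528.3, -209.7, 20.0]
orientation: [-1.57, 0.077, -0.077]
ft_force: [-0.0, -0.3, -0.9]
width: 53.7
```

```bash
python3 mz.py
```

```text
turned 72.23 Mz [ 0.04   0.016  0.014 -0.03 ] mean [-0.044  0.064  0.01 ] Ftool [ 0.15  0.9  -0.51] pos [ 528.36 -209.77   20.08] w 53.75 t 21.07
```

>>> {"op": "jog_arm", "data": {
  "steps": [
    {"dp": [0,0,-0.006],"turn": [0,0,0],"claw": 0.612},
    {"dp": [0,0,-0.01],"turn": [0,0,0],"claw": 0.612},
    {"dp": [0,0,-0.01],"turn": [0,0,0],"claw": 0.612},
    {"dp": [0,0,-0.01],"turn": [0,0,0],"claw": 0.612}
  ]
}}

```text
t: 21.4
ee_pos: [528.3, -209.7, 19.2]
orientation: [-1.57, 0.077, -0.078]
ft_force: [-0.6, -0.2, -0.8]
width: 54.0
```

```bash
python3 mz.py
```

```text
turned 72.23 Mz [-0.013 -0.037  0.006  0.012] mean [-0.071  0.069 -0.008] Ftool [-0.35  0.93  0.23] pos [ 528.37 -209.73   19.29] w 54.07 t 21.55
```

>>> {"op": "jog_arm", "data": {
  "steps": [
    {"dp": [0,0,-0.004],"turn": [0,0,0],"claw": 0.612},
    {"dp": [0,0,-0.009],"turn": [0,0,0],"claw": 0.612},
    {"dp": [0,0,-0.009],"turn": [0,0,0],"claw": 0.612},
    {"dp": [0,0,-0.009],"turn": [0,0,0],"claw": 0.612}
  ]
}}

```text
t: 21.88
ee_pos: [528.8, -209.8, 19.2]
orientation: [-1.57, 0.076, -0.078]
ft_force: [-1.1, 0.5, 4.6]
width: 53.9
```

```bash
python3 mz.py
```

```text
turned 72.23 Mz [ 0.044 -0.003 -0.051 -0.001] mean [ 0.097  0.2   -0.003] Ftool [-0.65 -5.36  1.  ] pos [ 528.76 -209.81   19.16] w 53.96 t 22.03
```

Contact with the tray floor: +5 N. Opening gradually.

>>> {"op": "jog_arm", "data": {
  "steps": [
    {"dp": [0,0,0],"turn": [0,0,0],"claw": 0.63},
    {"dp": [0,0,0],"turn": [0,0,0],"claw": 0.65},
    {"dp": [0,0,0],"turn": [0,0,0],"claw": 0.67},
    {"dp": [0,0,0],"turn": [0,0,0],"claw": 0.69},
    {"dp": [0,0,0],"turn": [0,0,0],"claw": 0.71},
    {"dp": [0,0,0],"turn": [0,0,0],"claw": 0.73},
    {"dp": [0,0,0],"turn": [0,0,0],"claw": 0.76},
    {"dp": [0,0,0],"turn": [0,0,0],"claw": 0.82},
    {"dp": [0,0,0],"turn": [0,0,0],"claw": 0.9},
    {"dp": [0,0,0],"turn": [0,0,0],"claw": 1},
    {"dp": [0,0,0],"turn": [0,0,0],"claw": 1},
    {"dp": [0,0,0],"turn": [0,0,0],"claw": 1}
  ]
}}

```text
t: 23.03
ee_pos: [528.7, -209.8, 19.1]
orientation: [-1.57, 0.077, -0.078]
ft_force: [0.3, -0.1, -0.0]
width: 87.9
```

```bash
python3 look.py w11;python3 st.py
```

```text
yaw -5.64 pos [ 528.71 -209.79   19.09] tooly [ 9.e-04 -5.e-04 -1.e+00] q [-0.399  0.644  1.851 -0.     0.645 -0.3  ] F [ 0.33 -0.15 -0.04] M [-0.027  0.115 -0.006] t 23.0333
yaw -5.64 pos [ 528.71 -209.78   19.11] q6 -0.3 F [-0.45  0.24  0.42] F_tool x,y,z [-0.47 -0.42  0.2 ] M [-0.1   0.09  0.02] w 88.03 t 23.0833
```

View pics/w11.png

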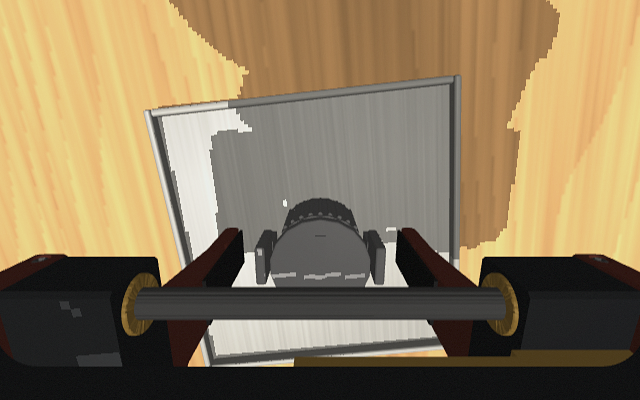

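The fingers are open and clear of the cap at (320,250), with both tabs sprung out. Rising straight up.

>>> {"op": "jog_arm", "data": {
  "steps": [
    {"dp": [0,0,0.05],"turn": [0,0,0],"claw": 1},
    {"dp": [0,0,0.15],"turn": [0,0,0],"claw": 1},
    {"dp": [0,0,0.3],"turn": [0,0,0],"claw": 1},
    {"dp": [0,0,0.5],"turn": [0,0,0],"claw": 1},
    {"dp": [0,0,0.75],"turn": [0,0,0],"claw": 1},
    {"dp": [0,0,1],"turn": [0,0,0],"claw": 1},
    {"dp": [0,0,1],"turn": [0,0,0],"claw": 1}
  ]
}}

```text
t: 23.67
ee_pos: [531.3, -210.8, 103.9]
orientation: [-1.572, 0.071, -0.083]
ft_force: [-0.1, -0.1, 0.5]
width: 87.6
```

>>> {"op": "jog_arm", "data": {
  "steps": [
    {"dp": [0,0,0.25],"turn": [0,0,0],"claw": 1},
    {"dp": [0,0,0.5],"turn": [0,0,0],"claw": 1},
    {"dp": [0,0,0.75],"turn": [0,0,0],"claw": 1},
    {"dp": [0,0,1],"turn": [0,0,0],"claw": 1},
    {"dp": [0,0,1],"turn": [0,0,0],"claw": 1},
    {"dp": [0,0,1],"turn": [0,0,0],"claw": 1}
  ]
}}

```text
t: 24.17
ee_pos: [531.8, -211.1, 185.0]
orientation: [-1.573, 0.069, -0.085]
ft_force: [0.0, -0.4, 0.4]
width: 87.8
```

```bash
python3 look.py w12; python3 - <<'E'
from h import *
from workcell import ctrl
W=np.load("w12_W.npy")
m=(abs(W[...,0]-528)<25)&(abs(W[...,1]+210)<25)&(W[...,2]>40)
p=W[m];A=np.c_[p[:,:2]-p[:,:2].mean(0),np.ones(len(p))];print("cap top z, slopes",np.linalg.lstsq(A,p[:,2],rcond=None)[0].round(3),p[:,:2].mean(0),m.sum())
d=ctrl.get_image("scene");s=ctrl.get_image("top")
d0=np.load("scene0.npz")["img"]
cv2.imwrite("pics/s12.png",d["img"][:,:,::-1]);cv2.imwrite("pics/t12.png",s["img"][:,:,::-1])
# bystanders before/after
hs={"carton":(slice(245,310),slice(250,315)),"tape":(slice(235,280),slice(465,515)),"flask":(slice(160,200),slice(175,200))}
for k,v in hs.items(): print(k,np.abs(d["img"][v].astype(int)-d0[v]).mean().round(2))
E
```

```text
yaw -5.64 pos [ 531.79 -211.1   185.05] tooly [ 0.01   -0.0043 -0.9999] q [-0.399  0.388  1.785 -0.     0.957 -0.3  ] F [ 0.05 -0.36  0.42] M [-0.021  0.144  0.018] t 24.1667
cap top z, slopes [  0.631   8.    268.476] [ 530.45370855 -190.97068567] 16023
carton 6.48
tape 15.87
flask 4.82
```

View pics/w12.png

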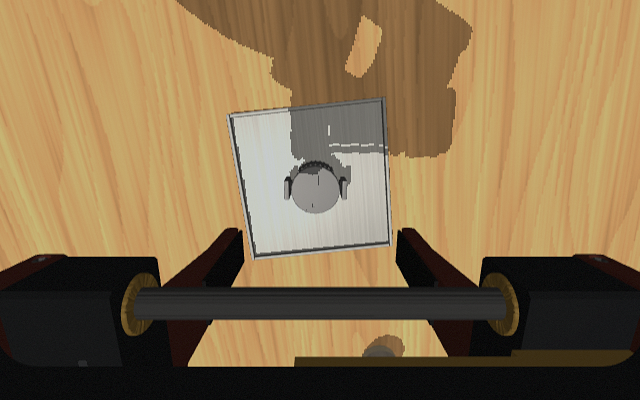

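View pics/s12.png

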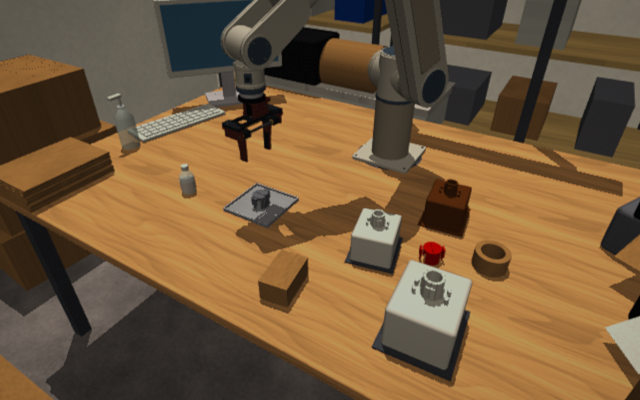

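The cap is at (316,190) inside the tray, top face up, and the gripper is clear. One last numeric check of flatness and the bystanders.

>>> {"op": "jog_arm", "data": {
  "steps": [
    {"dp": [0,0,0],"turn": [0,0,0],"claw": 1},
    {"dp": [0,0,0],"turn": [0,0,0],"claw": 1},
    {"dp": [0,0,0],"turn": [0,0,0],"claw": 1},
    {"dp": [0,0,0],"turn": [0,0,0],"claw": 1}
  ]
}}

```text
t: 24.65
ee_pos: [530.2, -210.4, 182.2]
orientation: [-1.571, 0.073, -0.081]
ft_force: [0.4, 0.3, 0.2]
width: 87.7
```

```bash
python3 look.py w13; python3 - <<'E'
from h import *
from workcell import ctrl
W=np.load("w13_W.npy")
m=(abs(W[...,0]-528)<30)&(abs(W[...,1]+210)<22)&(W[...,2]>44.5)&(W[...,2]<55)
p=W[m];A=np.c_[p[:,:2]-p[:,:2].mean(0),np.ones(len(p))];print("cap top slopes,z",np.linalg.lstsq(A,p[:,2],rcond=None)[0].round(3),p[:,:2].mean(0),m.sum())
d1=ctrl.get_image("scene");d0=dict(np.load("scene0.npz"))
W0,_=cloud(d0);W1,_=cloud(d1)
for k,c,r,z in(("carton",(771,51),75,(25,80)),("tape",(437,485),65,(20,65)),("flask",(588,-448),45,(20,120))):
    for Wx in(W0,W1):
        m=(np.hypot(Wx[...,0]-c[0],Wx[...,1]-c[1])<r)&(Wx[...,2]>z[0])&(Wx[...,2]<z[1]);print(k,m.sum(),Wx[m].mean(0).round(1))
E
```

```text
yaw -5.64 pos [ 530.22 -210.44  182.22] tooly [ 0.0049 -0.0021 -1.    ] q [-0.399  0.392  1.787 -0.     0.957 -0.3  ] F [0.39 0.34 0.21] M [-0.029  0.071  0.039] t 24.65
cap top slopes,z [ 2.000e-03 -1.000e-03  4.697e+01] [ 528.22965858 -209.90639563] 1879
carton 1570 [786.   59.   52.8]
carton 1567 [786.1  59.   52.8]
tape 847 [441.3 470.6  39.3]
tape 846 [441.8 470.8  39.5]
flask 313 [ 597.3 -451.4   57.6]
flask 316 [ 597.5 -451.4   57.5]
```

Cap top is at z 47.0 (expected 46), level to within 0.002, at the tray centre. The bystanders haven't moved.

```bash
python3 -c "
from workcell import ctrl
print(ctrl.close_job())"
```

```text
the job is handed in; nothing more can be done
None
```

The tank is open: the grey cap is off the small white tank and standing right way up, flat, in the middle of the steel tray. I handed the job in at about 25 s of the 64 s allowed.

- **Squeeze:** I closed both tabs together to about 54 mm across, roughly 5 mm in on each side. By the tab spring figures you gave, that is about 8 N. The force along the closing line stayed below about 1 N, so the grip was centred.
- **Turn:** I turned the cap anticlockwise with the tabs held in, and first felt the stop at about 72–73°. I pressed to 75.6°, where the moment averaged 0.22 N m with a highest reading of 0.27. I then eased back about 3° to take the load off before lifting.
- **Lift and set-down:** The cap lifted freely, with only its own weight (about 0.9 N) felt. It touched the tray floor at about 5 N, and I released it gradually.

**Corrections on the way:**
- On the first approach the tool settled about 2 mm high and 1.2 mm to one side. I had squeezed the tabs about 1 mm in before I saw it, so I opened, re-centred and gripped again.
- Each fast move also took a moment to settle, so I checked the tool was level before lowering the cap.

**Last checks:**
- The cap's top was at z = 47.0 mm, against 46 expected. The wrist camera had been reading about 1 mm high throughout.
- The cap was level to within 0.002 (slope), centred at (528, −210) mm.
- The carton, tape roll and flask were within 0.5 mm of where they started, which is measurement noise.
- My first version of the final flatness check gave meaningless numbers because it also picked up part of the gripper, and a simple picture comparison was thrown off by shadows. I redid both from depth data, and nothing disagreed after that.

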